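Assemble a plate test cell and hold it compressed at the gauge height

ROBOT

A 6-joint arm with a two-finger parallel gripper is mounted at the origin on a cart in front of the work surface, level with it; the furniture and walls round the work are solid. World frame = base frame: x ahead of the robot, y to its left, z up, the work surface at z = 0. Lengths are in m, angles in rad, forces in N, time in s.
With the tool pointing down it reaches from about 0.25 to 0.775 m from the base axis. Payload 4 kg.
Tool frame: the origin (TCP) lies where the fingers leave the gripper's body, on its centre line; the fingertips stand 97 mm ahead of it and the grasp point (between the pads) lies 78 mm ahead of it; z points along the fingers, x is the direction in which the jaws open and shut, and the axes are right-handed (so a half turn about z gives the same grasp; the last joint's range is limited). The gripper opens to 94 mm and grips with 3 to 60 N. Pads are 16 mm wide; open, the fingers measure 119 mm over their backs; the gripper's body (75 mm by 177 mm) begins 78 mm behind the grasp point.
Start: joints at [1.043, 0.087, 1.371, -0, 1.684, -0.103], TCP at [0.227, 0.501, 0.303] pointing down, gripper open.
Joint ranges: [-3.1, 3.1], [-0.76, 2.03], [0.27, 2.55], [-1.08, 4.22], [0.17, 2.65], [-2.57, 2.57]. Speed limits (rad/s): [2.79, 2.79, 3.14, 3.14, 3.14, 3.14].

INTERFACE

Orientations are given as [roll, pitch, yaw] about the fixed x, y, z axes, in that order (R = Rz(yaw) Ry(pitch) Rx(roll)).
In Python, from bench import * gives the robot as it stands.
- The arm moves only by the tool jog_arm, never from a script. Its argument "moves" is a list of rows, each a list of 7 numbers: the turn, a rotation vector about the world's x, y, z in rad, then the shift along the world's x, y, z in mm, then the finger opening in mm, from 0 to 94. In form: [[rx, ry, rz, tx, ty, tz, fingers], ...]. A call has 1 to 12 rows; each row shifts and turns the commanded pose from where the row before left it; what a row does not reach is not made up. A row lasts 1/8 s, in which the tool goes at most 62.5 mm and 10.7 degrees, less where a joint would pass 70% of its speed; a pose out of reach is approached as far as the arm can. A call is refused whole if a number of a shift passes 62.5 or a number of a turn 0.188, either way. A call with a gripper value outside its range is refused whole. The fingers move at their own pace and stop on an object; the grip force is fixed at half the most. Time passes only in rows, so rows that do not move let the fingers close. It gives the time, the measured TCP pose, the force and the opening at its end, in the units of the state.
- get_obs(): the state, without advancing time (a new reading comes with each control period).
- snapshot(name): name is "scene" or "side" or "wrist"; returns the picture (400x640x3 uint8, red, green, blue); there is no depth.
- get_calibration(name): a dict with "camera_matrix" (3x3 intrinsics, pixels), "R" (3x3) and "t" (3): a world point X has camera coordinates R X + t. Camera axes: x right, y down, z forward; pixel columns grow to the right and rows downward; lengths in m; the calibration is good to about 2 mm. A picture is of the moment at which its call begins: read the wrist's pose just before it. get_calibration takes no time and is no camera call; for the wrist camera it gives the pose at the moment of the call.
- close_job(): hands the job in, once; it reports no verdict.
Trained networks look in the newest picture that a camera, given by its name, has taken for a name from the list of things; names that differ only in an ending like _2 or _b are one class to them, and where a whole thing is asked for, a point or a joint stands for the part that bears it (a point fixed in the world has none). Each returns a list of dicts, best first, with "conf" (0 to 1); they miss things now and then, are a little off and sometimes report something else, mostly with a low value. They report only what shows in the picture. A call takes as long as a camera call. They do not tell look-alikes from the thing itself.
- look_for(label, camera): "bbox" ([left, top, right, bottom] in pixels, round what is visible of it).
The state is a dict: "time": time; "joint_positions": joint angles; "qvel": joint speeds; "joint_torque": joint torques, N m; "tool_pos": TCP position; "ee_rot": TCP orientation; "wrist_force": force on the tool from outside, world axes, zero at the start; "wrist_torque": the same for the moment, N m; "width": finger opening in m.
Only numpy, scipy, OpenCV 4.12 (cv2) and the standard library are available. Lean on these libraries where they do the work, as an engineer would, in place of code of your own. Each camera call takes 0.05 s, during which the arm holds its last target.

TASK

Finish stacking the test cell in the sprung nest: lay the thin white separator sheet flat on the plate that is already between the guide pins, then lay the other metal plate on the sheet with its round boss up. Then press straight down on the stack with the fingers until the top plate's upper face is level with the flat tops of the two square gauge posts (about 6 mm of spring travel), never pushing it far below them, and finish while still holding it there against the spring. Leave the beaker, the crucible and the weight where they stand.

Things in the scene. Friction and masses are not known exactly. Their poses are not given: they have to be found in the camera images.
- fixture: The sprung nest, fixed on the worktop: dark steel base 140 x 104 x 12 mm with pins and gauge posts round a space for 84 x 56 mm plates. Origin at the centre of its underside, at worktop height; x along its length (and along the plates' length), z up.
- nest_center (a point): Centre of the nest, at the sprung platen's raised height, 45 mm above the worktop. Around it stand eight 8 mm pins, straight to 87 mm above the worktop, tapering to tips at 100 mm: at x = +-31, y = +-34.5 mm (between them each long side is open for 54 mm, free for fingers down to the base at 12 mm) and at x = +-48.5, y = +-17 mm. Plates have 2.5 mm play on every side.
- gauge_top (a point): Middle of the flat top of one of the two aluminium gauge posts, 14 x 14 mm, 68 mm above the worktop. They stand at x = +52.5 and x = -52.5 mm, y = 0, in the nest's frame, just outside the plates' short ends.
- platen (a joint): Downward travel of the sprung platen in m: 0 = fully up (it stays up under the weight of the plates), 0.014 = bottomed. Spring 900 N/m with 7 N preload; with the whole stack on it about 8 N of push gives 0.006, where the top plate's upper face is level with the gauge posts.
- lower_center (a point): Centre (half-way up) of the lower steel plate, 84 x 56 x 12 mm (x, y, z), loose, already lying on the platen between the pins; its upper face is 57 mm above the worktop.
- separator_center (a point): Centre (half-way up) of the rigid white plastic separator sheet, 84 x 56 x 5 mm, x along its length; it lies flat on the worktop, about 40 g. In place on the lower plate its underside is 57 mm and its upper face 62 mm above the worktop.
- top_center (a point): Centre (half-way up the plate, without the boss) of the top steel plate, 84 x 56 x 12 mm, x along its length, z up; on the middle of its upper face a round boss 28 mm across and 8 mm high. It lies flat on the worktop, boss up, about 160 g. In place on the sheet, before pressing, its underside is 62 mm, its upper face 74 mm and the boss's top 82 mm above the worktop.
- beaker: Bystander: small glass beaker, 53 x 58 x 68 mm, origin at the centre of its underside.
- crucible: Bystander: porcelain crucible, 43 mm across, 34 mm high, origin at the centre of its underside.
- weight: Bystander: knobbed calibration weight, 28 mm across, 52 mm high, origin at the centre of its underside.
Mind the look-alikes: they are no part of the job. Leave any black look-alike of the part that bears top_center alone. There is more than one size of the part that bears separator_center; the job needs the larger.

How it is judged:
On the way, in this order (a step that is already met when the one before it is completed fails the run):
1. the separator sheet lies flat on the lower plate between the pins, let go (horizontal distance between each of lower_center, separator_center and fixture below 0.006 m and z of separator_center in the frame of lower_center between 0.0065 and 0.0105 m and angle between the x axis of separator_center and the x axis of fixture, either way round below 0.15 rad and angle between the z axis of separator_center and the z axis of fixture, either way round below 0.06 rad and contact force between the fingers and separator below 0.2 N and horizontal distance between top_center and fixture above 0.06 m), for 0.2 s.
2. the top plate lies flat on the sheet between the pins, boss up (horizontal distance between each of separator_center, top_center and fixture below 0.006 m and z of separator_center in the frame of lower_center between 0.0065 and 0.0105 m and angle between the x axis of each of separator_center, top_center and the x axis of fixture, either way round below 0.15 rad and angle between the z axis of each of separator_center, top_center and the z axis of fixture, either way round below 0.06 rad and z of top_center in the frame of separator_center between 0.0065 and 0.0105 m and angle between top_center's own z axis and vertical below 0.06 rad), for 0.2 s.
At the end, for the whole second after the job is handed in: The sheet lies flat on the lower plate and the top plate flat on the sheet, boss up, both between the pins (within 6 mm of the nest's middle); the fingers push on the top plate with more than 2 N and the platen is still, 3.5 to 8.5 mm down (level with the gauge posts within 2.5 mm) (all of step 2 and horizontal distance between lower_center and fixture below 0.006 m and value of joint platen between 0.0035 and 0.0085 m and velocity of joint platen between -0.005 and 0.005 m/s and contact force between the fingers and top_plate above 2 N); the arm keeps its last pose, push and grip.
It fails at once if the stack is pushed far below the gauge posts (platen more than 11.5 mm down) (value of joint platen above 0.0115 m).
It fails at once if the beaker, the crucible or the weight is pushed away or knocked over (distance of any of beaker, crucible, weight from where it was at the start of the episode above 0.03 m or angle between any of beaker, crucible, weight's own z axis and vertical above 0.5 rad).
It also fails if it takes over 72 s, if anything falls off the work surface, if the arm or the gripper's body presses on something with over 40 N, if the wrist force passes 120 N, or if a joint passes its speed limit or range.

## Working session

There is one attempt and no reset: what is moved stays moved. The work goes in short steps, Python scripts to look and compute and a tool call to move; the robot and the scene stay as the last step left them, time stands still between calls to the robot, and variables do not carry over. Pictures are saved under pics/ and viewed, and the job is handed in when it is done.

Besides the shell and the picture viewer there is one more tool, called as name([rows], argument=value, ...), one row to a line, values as JSON. jog_arm: Moves the arm, as the interface text tells. Its arguments: {"type":"object","properties":{"moves":{"type":"array","items":{"type":"array","items":{"type":"number"}}}},"required":["moves"]}

```bash
mkdir -p pics; ls
cat > h.py <<'E'
from bench import *
import numpy as np, cv2
def save(name,fn,crop=None,scale=1):
    im=snapshot(name); o=im[:,:,::-1].copy()
    cv2.imwrite('pics/raw_'+fn,o)
    if crop: o=o[crop[1]:crop[3],crop[0]:crop[2]]
    if scale!=1: o=cv2.resize(o,None,fx=scale,fy=scale,interpolation=cv2.INTER_CUBIC)
    cv2.imwrite('pics/'+fn,o); return im
def ray(cal,px,z):
    K,R,t=[np.array(cal[k]) for k in('camera_matrix','R','t')]
    px=np.atleast_2d(px); d=np.linalg.inv(K)@np.c_[px,np.ones(len(px))].T
    d=R.T@d; c=-R.T@t
    s=(z-c[2])/d[2]
    return (c[:,None]+d*s).T
def proj(cal,X):
    K,R,t=[np.array(cal[k]) for k in('camera_matrix','R','t')]
    p=K@(R@np.atleast_2d(X).T+t[:,None]); return (p[:2]/p[2]).T
E
python3 - <<'E'
from h import *
for n in('scene','side','wrist'):
    save(n,n+'0.png')
    c=get_calibration(n); R=np.array(c['R']);print(n,(-R.T@np.array(c['t'])).round(3),R[2].round(2))
    for l in ('fixture','separator_center','top_center','lower_center','beaker','crucible','weight'):
        print(l,[(np.round(d['bbox']).tolist(),round(d['conf'],2)) for d in look_for(l,n)])
print(get_obs())
E
```

```text
pics
scene [-0.109 -0.651  0.563] [ 0.62  0.62 -0.48]
fixture [([257.0, 178.0, 335.0, 242.0], 0.88)]
separator_center [([251.0, 198.0, 270.0, 213.0], 0.68), ([212.0, 182.0, 251.0, 200.0], 0.65)]
top_center [([347.0, 265.0, 398.0, 302.0], 0.82), ([313.0, 238.0, 362.0, 264.0], 0.64)]
lower_center [([281.0, 193.0, 319.0, 218.0], 0.74)]
beaker [([304.0, 160.0, 323.0, 190.0], 0.57)]
crucible [([283.0, 164.0, 300.0, 182.0], 0.68)]
weight [([390.0, 220.0, 404.0, 244.0], 0.68)]
side [ 0.438 -1.106  0.546] [ 0.1   0.91 -0.4 ]
fixture [([273.0, 176.0, 324.0, 219.0], 0.98)]
separator_center [([277.0, 173.0, 307.0, 184.0], 0.56)]
top_center [([266.0, 246.0, 306.0, 266.0], 0.93), ([277.0, 224.0, 311.0, 242.0], 0.91)]
lower_center [([284.0, 187.0, 310.0, 199.0], 0.75)]
beaker [([335.0, 169.0, 354.0, 193.0], 0.65)]
crucible []
weight [([344.0, 223.0, 353.0, 243.0], 0.49)]
wrist [0.155 0.535 0.385] [ 0.25 -0.11 -0.96]
fixture []
separator_center []
top_center [([231.0, 370.0, 282.0, 400.0], 0.38)]
lower_center []
beaker []
crucible []
weight []
{'time': 1.2, 'joint_positions': array([ 1.04289976e+00,  8.71990704e-02,  1.37070242e+00, -3.02929645e-05,
        1.68359536e+00, -1.03128040e-01]), 'qvel': array([ 0.00071229, -0.00016096,  0.00180517, -0.00274705, -0.00043476,
        0.00136632]), 'joint_torque': array([-2.43841163e-05, -3.40039480e+01, -3.02601707e+01,  7.17297639e-02,
        2.35636253e-02,  3.93913876e-05]), 'tool_pos': array([0.22669026, 0.5011202 , 0.30270516]), 'ee_rot': array([ 3.14155285e+00, -9.21965974e-05,  1.14602439e+00]), 'wrist_force': array([ 0.25083066, -0.02358702, -0.51125029]), 'wrist_torque': array([ 0.01535208,  0.05641928, -0.06100401]), 'width': 0.0938830068889245}
```

Run:
```python
import cv2
a=cv2.imread('pics/scene0.png');cv2.imwrite('pics/s0c.png',cv2.resize(a[140:320,190:430],None,fx=3.3,fy=3.3,interpolation=cv2.INTER_CUBIC))
a=cv2.imread('pics/side0.png');cv2.imwrite('pics/d0c.png',cv2.resize(a[140:290,240:400],None,fx=4,fy=4,interpolation=cv2.INTER_CUBIC))
```

```text
(no output)
```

View pics/scene0.png

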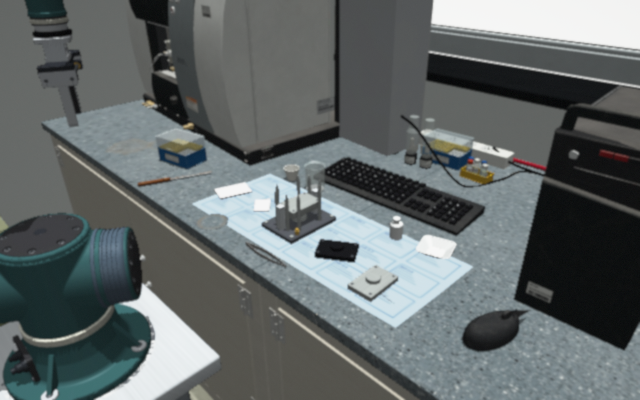

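```bash
sleep 0
```

```text
(no output)
```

View pics/wrist0.png

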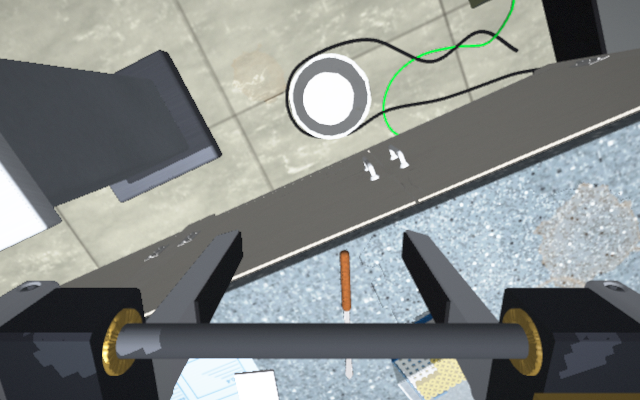

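View pics/s0c.png

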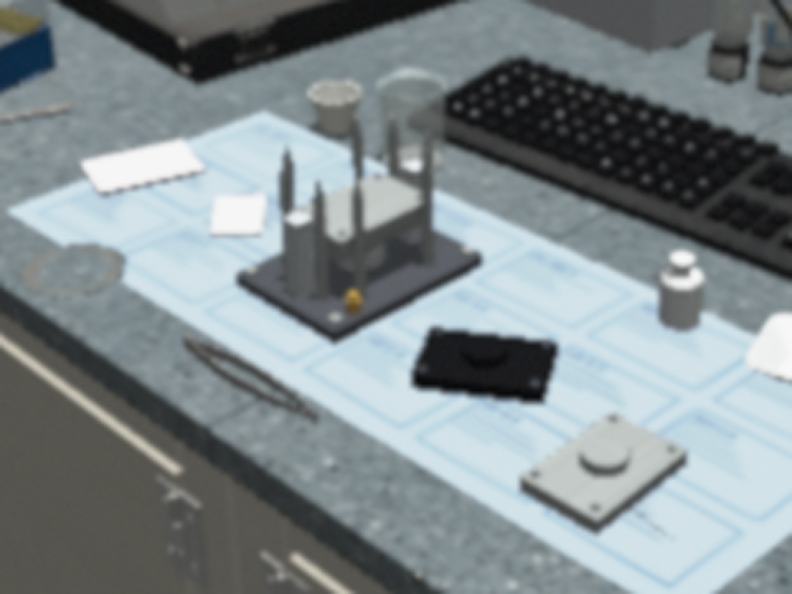

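View pics/d0c.png

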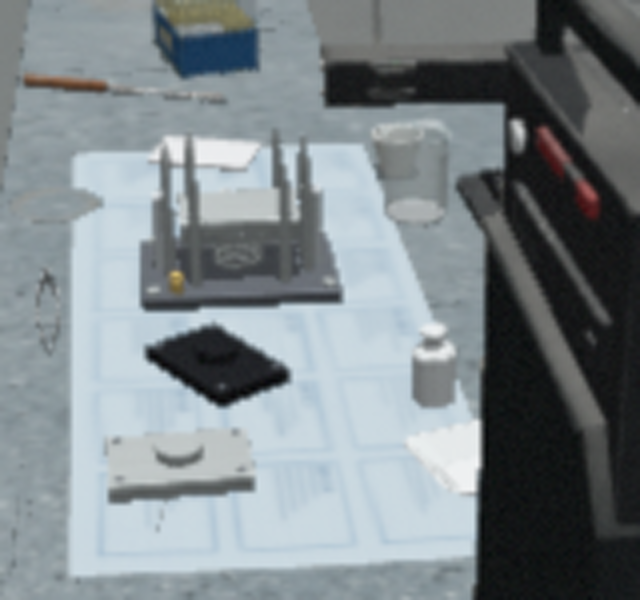

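Run:
```python
from h import *
c=get_calibration('scene')
for n,p,z in [('sepA',(232,190.5),.005),('sepB',(262,205.5),.005),('sepC',(436,246),.005),('top',(373,282),.01),('black',(337,250),.01),('fix',(299,226),0),('weight',(397,236),0),('bk',(314,187),0),('cr',(291,180),0),('kbd_left',(326,170),0),('screwtip',(212,174),0),('tweez',(265,254),0)]:
    print(n,ray(c,p,z).round(3)[0])
w=get_calibration('wrist');R=np.array(w['R']);o=get_obs()
print(R.round(3), w['camera_matrix'])
```

```text
sepA [0.482 0.279 0.005]
sepB [0.487 0.163 0.005]
sepC [ 0.633 -0.232  0.005]
top [ 0.444 -0.22   0.01 ]
black [ 0.473 -0.101  0.01 ]
fix [0.491 0.036 0.   ]
weight [ 0.613 -0.147  0.   ]
bk [0.649 0.151 0.   ]
cr [0.635 0.225 0.   ]
kbd_left [0.745 0.202 0.   ]
screwtip [0.507 0.409 0.   ]
tweez [0.369 0.005 0.   ]
[[ 0.411  0.912  0.   ]
 [ 0.877 -0.396  0.274]
 [ 0.25  -0.113 -0.962]] [[330.68483467   0.         321.84829114]
 [  0.         330.68483467 197.12363482]
 [  0.           0.           1.        ]]
```

Things that could be taken for the parts I want, by scene pixel:
- **Separator:** large white sheet (232,190), small white sheet (262,205), crumpled napkin (436,246). I choose the large flat sheet at (232,190).
- **Top plate:** grey steel plate with boss (373,282), black look-alike (337,250). I choose the steel one.

The lower plate is already in the nest at (300,206). Next I move over the sheet for a close check.

Run:
```python
from h import *
c=get_calibration('scene')
f=lambda P:np.array(P)/3.3+[190,140]
P=ray(c,f([(238,280),(335,333),(481,256)]),.012);print('fix',P.round(3), np.linalg.norm(np.diff(P,axis=0),axis=1))
P=ray(c,f([(81,167),(105,193),(204,165),(182,140)]),.005);print('sep',P.round(3), np.linalg.norm(np.diff(P,axis=0),axis=1), np.degrees(np.arctan2(*np.diff(P,axis=0)[:,1::-1].T[[0,1]])))
P=ray(c,f([(521,480),(598,520),(686,457),(615,415)]),.012);print('top',P.round(3), np.linalg.norm(np.diff(P,axis=0),axis=1))
print('device',ray(c,[(250,158),(338,124)],0))
```

```text
fix [[ 0.425  0.083  0.012]
 [ 0.428 -0.012  0.012]
 [ 0.562 -0.012  0.012]] [0.09471328 0.13394227]
sep [[0.45  0.311 0.005]
 [0.439 0.262 0.005]
 [0.519 0.245 0.005]
 [0.534 0.293 0.005]] [0.05025154 0.08175019 0.04961434] [-102.90750458  -11.66916531   73.26530099]
top [[ 0.403 -0.195  0.012]
 [ 0.407 -0.247  0.012]
 [ 0.483 -0.247  0.012]
 [ 0.485 -0.194  0.012]] [0.05204179 0.07610597 0.05367561]
device [[0.64738813 0.4227266  0.        ]
 [1.04428393 0.44065897 0.        ]]
```

jog_arm([
  [0, 0, 0, 50, -46, 0, 94],
  [0, 0, 0, 50, -46, 0, 94],
  [0, 0, 0, 50, -46, 0, 94],
  [0, 0, 0, 50, -46, 0, 94],
  [0, 0, 0, 50, -46, 0, 94],
  [0, 0, 0, 0, 0, 0, 94],
  [0, 0, 0, 0, 0, 0, 94],
])

```text
time: 2.08
tool_pos: [0.4565, 0.2896, 0.3026]
ee_rot: [-3.141, -0.0, 1.145]
wrist_force: [-0.6, 1.0, -0.2]
width: 0.0939
```

Run:
```python
from h import *
o=get_obs();print(o['time'],o['tool_pos'],o['ee_rot'])
save('wrist','w1.png')
print(look_for('separator_center','wrist'))
```

```text
2.075 [0.45652763 0.2896101  0.30261726] [-3.14074737e+00 -2.15995221e-04  1.14539625e+00]
[{'bbox': [224.3, 218.4, 272.9, 260.7], 'conf': 0.78}, {'bbox': [295.8, 161.7, 357.8, 235.0], 'conf': 0.75}]
```

View pics/w1.png

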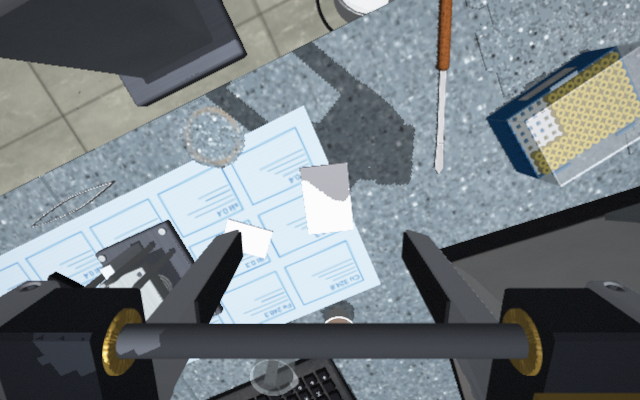

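The view shows the large white sheet, part in shadow, with corners near (300,166), (347,163), (354,229), (308,235). The small sheet is at (249,240) and the nest at (150,265). I'll crop close and fit a rectangle.

```bash
cat >> h.py <<'E'
def rect(im,box,cal,z,smax=25,vmin=120):
    x0,y0,x1,y1=box
    hsv=cv2.cvtColor(im[y0:y1,x0:x1],cv2.COLOR_RGB2HSV)
    m=((hsv[:,:,1]<smax)&(hsv[:,:,2]>vmin)).astype(np.uint8)
    m=cv2.morphologyEx(m,cv2.MORPH_OPEN,np.ones((3,3)))
    cs,_=cv2.findContours(m,cv2.RETR_EXTERNAL,cv2.CHAIN_APPROX_NONE)
    c=max(cs,key=cv2.contourArea).reshape(-1,2)+[x0,y0]
    W=ray(cal,c.astype(float),z)[:,:2]
    r=cv2.minAreaRect((W*1000).astype(np.float32))
    return c,r,m
E
python3 - <<'E'
from h import *
im=cv2.imread('pics/raw_w1.png')[:,:,::-1].copy();c=get_calibration('wrist')
print(im[200:201,[290,320,330,340,365]],im[175,320],im[150,330],im[175,295])
cc,r,m=rect(im,(285,150,370,245),c,.005,12,120)
print(r, len(cc))
P=ray(c,[(300,166),(347,163),(354,229),(308,235)],.005);print(P.round(4),P.mean(0),np.linalg.norm(np.diff(P,axis=0),axis=1))
v=im[:,:,::-1].copy();v[cc[:,1],cc[:,0]]=(0,0,255)
cv2.imwrite('pics/w1c.png',cv2.resize(v[140:270,210:380],None,fx=4,fy=4,interpolation=cv2.INTER_NEAREST))
E
```

```text
[[[180 214 238]
  [252 252 253]
  [252 252 253]
  [218 219 223]
  [145 161 174]]] [183 184 190] [79 89 95] [187 217 236]
((487.65155029296875, 284.41046142578125), (56.214508056640625, 83.93035125732422), 72.75759887695312) 243
[[0.4379 0.2723 0.005 ]
 [0.457  0.3236 0.005 ]
 [0.536  0.2995 0.005 ]
 [0.52   0.2446 0.005 ]] [0.48771775 0.2849979  0.005     ] [0.05474714 0.08257325 0.0571713 ]
```

View pics/w1c.png

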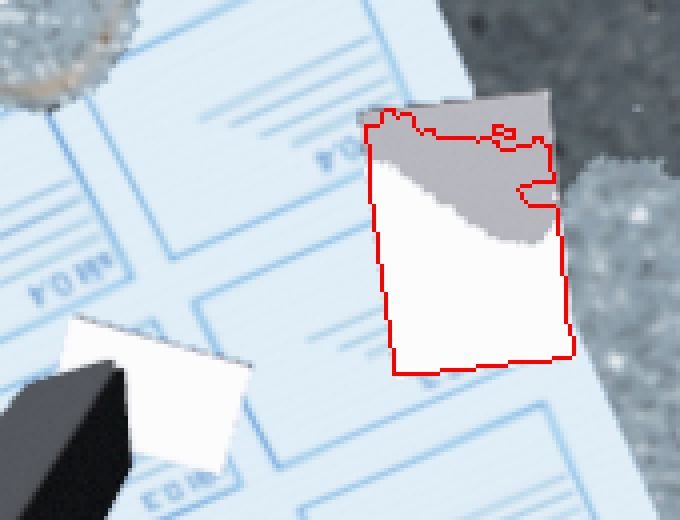

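jog_arm([
  [0, 0, 0.12, 31, -5, -40, 94],
  [0, 0, 0, 0, 0, -50, 94],
  [0, 0, 0, 0, 0, -30, 94],
  [0, 0, 0, 0, 0, 0, 94],
  [0, 0, 0, 0, 0, 0, 94],
])

```text
time: 2.8
tool_pos: [0.4877, 0.2857, 0.1845]
ee_rot: [3.14, -0.002, 1.268]
wrist_force: [-0.1, 0.8, 0.9]
width: 0.0942
```

Run:
```python
from h import *
o=get_obs();print(o['time'],o['tool_pos'],o['ee_rot'])
im=save('wrist','w2.png')
c=get_calibration('wrist')
print(proj(c,[[*o['tool_pos'][:2],.005]]))
```

```text
2.8 [0.48773312 0.28574871 0.18453181] [ 3.13960168e+00 -2.01209021e-03  1.26771607e+00]
[[319.57983213 201.2358964 ]]
```

View pics/w2.png

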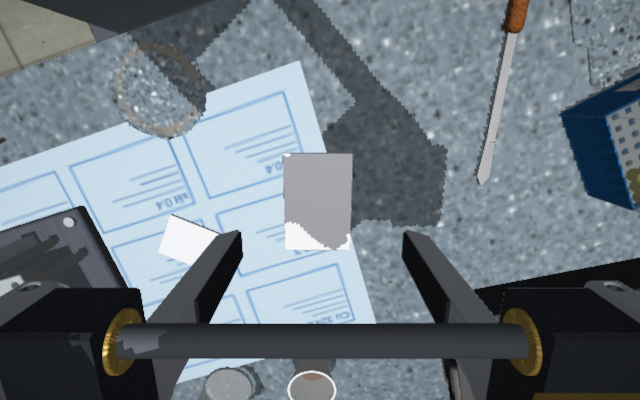

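Run:
```python
from h import *
c=get_calibration('wrist');o=get_obs()
P=ray(c,[(283,153),(352,153),(350,249.5),(286,250)],.005)[:,:2];d=np.diff(P,axis=0)
print(P.round(4),P.mean(0).round(4),np.linalg.norm(d,axis=1).round(4),np.degrees(np.arctan2(d[:,1],d[:,0])),np.degrees(o['ee_rot'][2]))
```

```text
[[0.4409 0.27  ]
 [0.4572 0.3223]
 [0.5372 0.2978]
 [0.5211 0.2448]] [0.4891 0.2837] [0.0548 0.0837 0.0554] [  72.64302352  -17.06831185 -106.92440292] 72.61437626906164
```

jog_arm([
  [0, 0, 0, 1, -2, -40, 94],
  [0, 0, 0, 0, 0, -25, 94],
  [0, 0, 0, 0, 0, -12, 94],
  [0, 0, 0, 0, 0, 0, 94],
  [0, 0, 0, 0, 0, 0, 94],
])

```text
time: 3.48
tool_pos: [0.4897, 0.2831, 0.1076]
ee_rot: [3.139, -0.002, 1.266]
wrist_force: [-0.4, 0.4, 0.5]
width: 0.0943
```

jog_arm([
  [0, 0, 0, 0, 0, -6, 94],
  [0, 0, 0, 0, 0, -3, 90],
  [0, 0, 0, 0, 0, 0, 50],
  [0, 0, 0, 0, 0, 0, 50],
  [0, 0, 0, 0, 0, 0, 50],
  [0, 0, 0, 0, 0, 0, 50],
  [0, 0, 0, 0, 0, 0, 50],
  [0, 0, 0, 0, 0, 0, 50],
])

```text
time: 4.47
tool_pos: [0.4891, 0.2825, 0.0976]
ee_rot: [3.14, -0.001, 1.266]
wrist_force: [-1.7, -0.7, 5.7]
width: 0.0552
```

jog_arm([
  [0, 0, 0, 0, 0, 6, 50],
  [0, 0, 0, 0, 0, 20, 50],
  [0, 0, 0, 0, 0, 40, 50],
  [0, 0, 0, 0, 0, 60, 50],
  [0, 0, 0, 0, 0, 60, 50],
  [0, 0, 0.1, 25, -48, 10, 50],
  [0, 0, 0.1, 25, -48, 5, 50],
  [0, 0, 0.1, 25, -48, 0, 50],
  [0, 0, 0, 28, -48, 0, 50],
  [0, 0, 0, 28, -48, 0, 50],
  [0, 0, 0, 0, 0, 0, 50],
  [0, 0, 0, 0, 0, 0, 50],
])

```text
time: 5.98
tool_pos: [0.6194, 0.0428, 0.2969]
ee_rot: [-3.14, -0.001, 1.566]
wrist_force: [-0.3, 0.1, -0.8]
width: 0.0553
```

Run:
```python
from h import *
o=get_obs();print(o['time'],o['tool_pos'],o['ee_rot'],o['width'])
im=save('wrist','w3.png')
np.save('w3.npy',get_calibration('wrist'),allow_pickle=True)
```

```text
5.975 [0.6194118  0.042796   0.29693149] [-3.13997166e+00 -1.03601345e-03  1.56572767e+00] 0.05533564486440284
```

View pics/w3.png

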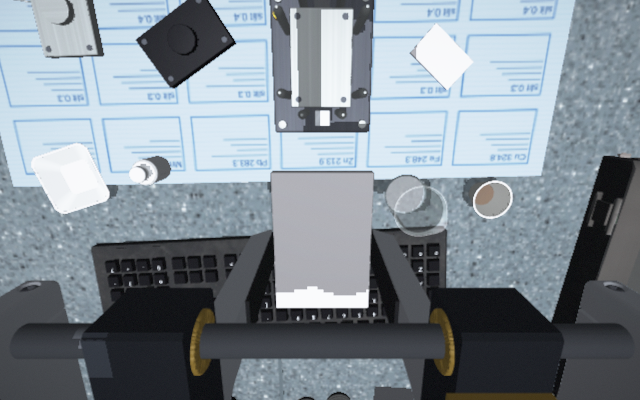

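The held sheet sits level at (322,240). The nest, with pins at (320,65), is cut off at the top, so I move back a little to see all of it.

jog_arm([
  [0, 0, 0, 35, 0, 0, 50],
  [0, 0, 0, 35, 0, 0, 50],
  [0, 0, 0, 0, 0, 0, 50],
  [0, 0, 0, 0, 0, 0, 50],
])

```text
time: 6.52
tool_pos: [0.6889, 0.0439, 0.2978]
ee_rot: [-3.141, -0.0, 1.568]
wrist_force: [0.0, 0.4, -0.9]
width: 0.0555
```

Run:
```python
from h import *
import pickle
o=get_obs();c=get_calibration('wrist');print(o['time'],o['tool_pos'],o['ee_rot'],o['width'])
im=save('wrist','w4.png',(240,20,400,180),4)
pickle.dump((o,c),open('w4.pkl','wb'))
```

```text
6.525 [0.68887807 0.04390642 0.29775456] [-3.14076667e+00 -3.01810276e-04  1.56780500e+00] 0.05552570629100621
```

View pics/w4.png

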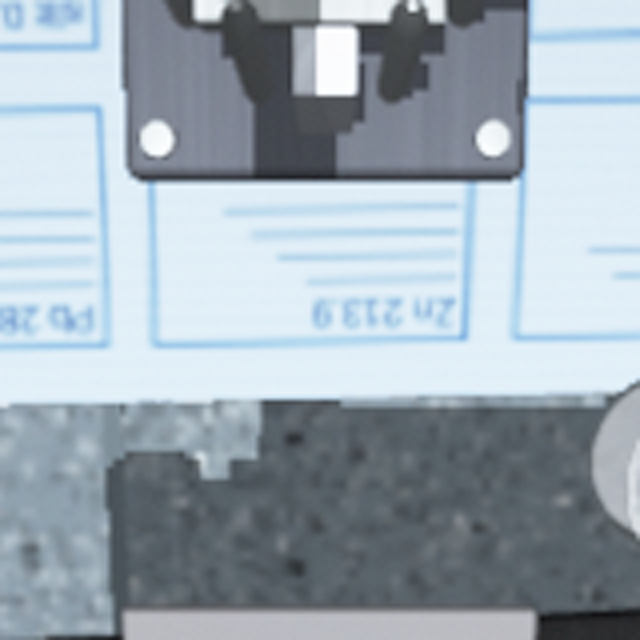

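I moved the wrong way, so the nest went further up the picture. I go back to x of about 0.575.

jog_arm([
  [0, 0, 0, -57, 0, 0, 50],
  [0, 0, 0, -57, 0, 0, 50],
  [0, 0, 0, 0, 0, 0, 50],
  [0, 0, 0, 0, 0, 0, 50],
])

```text
time: 7.08
tool_pos: [0.5754, 0.0428, 0.2993]
ee_rot: [3.138, -0.0, 1.566]
wrist_force: [0.9, -0.8, -0.6]
width: 0.0551
```

Run:
```python
from h import *
import pickle
o=get_obs();c=get_calibration('wrist');print(o['time'],o['tool_pos'],o['ee_rot'],o['width'])
im=save('wrist','w5.png',(230,20,410,200),3.3)
pickle.dump((o,c),open('w5.pkl','wb'))
```

```text
7.075 [0.575372  0.0427913 0.2992591] [ 3.13833559e+00 -7.34892105e-05  1.56634314e+00] 0.05506986087902826
```

View pics/w5.png

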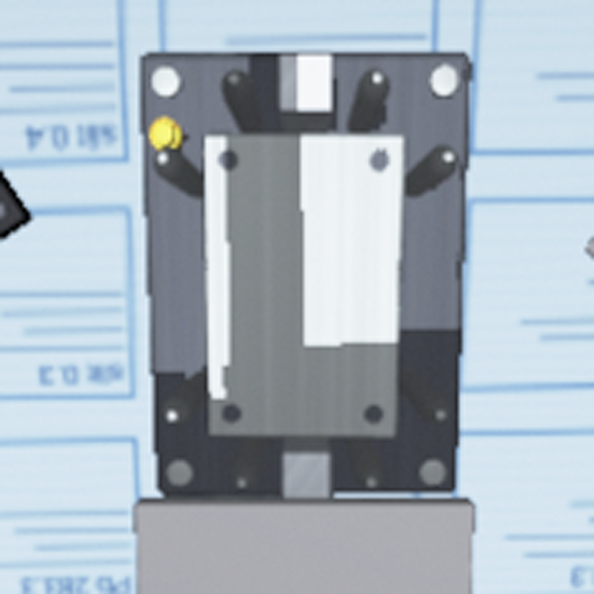

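```bash
cat > fit.py <<'E'
from h import *
from scipy.optimize import least_squares
def Rz(a): return np.array([[np.cos(a),-np.sin(a),0],[np.sin(a),np.cos(a),0],[0,0,1]])
def fit(cal,pts,px,x0,free=3):
    pts=np.array(pts);px=np.array(px)
    f=lambda p:(proj(cal,pts@Rz(p[2]).T+[p[0],p[1],0])-px).ravel()
    r=least_squares(f,x0,loss='soft_l1');return r.x,f(r.x).reshape(-1,2)
E
python3 - <<'E'
from fit import *
import pickle
o,c=pickle.load(open('w5.pkl','rb'))
px=np.array([(237,78),(377,77),(163,157),(448,156),(172,414),(440,414),(242,481),(371,482)])/3.3+[230,20]
a=.0995
# image right = +y world, image down=+x world
pts=[(-.0485,-.017,a),(-.0485,.017,a),(-.031,-.0345,a),(-.031,.0345,a),(.031,-.0345,a),(.031,.0345,a),(.0485,-.017,a),(.0485,.017,a)]
x,res=fit(c,pts,px,[.49,.04,0]);print('pins',x.round(4),res.round(1).tolist())
z=.012
# post tops + plate corners z=.057
px2=np.array([(205,135),(405,135),(397,436),(208,436)])/3.3+[230,20]
x2,r2=fit(c,[(-.042,-.028,.057),(-.042,.028,.057),(.042,.028,.057),(.042,-.028,.057)],px2,x);print('plate',x2.round(4),r2.round(1).tolist())
px3=np.array([(141,55),(468,55),(454,491),(160,495)])/3.3+[230,20]
x3,r3=fit(c,[(-.07,-.052,z),(-.07,.052,z),(.07,.052,z),(.07,-.052,z)],px3,x);print('base',x3.round(4),r3.round(1).tolist())
px4=(np.array([(307,83.5)])/3.3+[230,20]);print('post',ray(c,px4,.068)+[.0525,0,0])
# held sheet leading edge, at z
g=np.array(o['tool_pos']);print('sheet edge',ray(c,np.array([(137,500),(474,500)])/3.3+[230,20],g[2]-.097+.004), g)
E
```

```text
pins [ 0.5009  0.0449 -0.0024] [[-0.8, -0.1], [0.3, 0.1], [0.1, -0.1], [0.3, 0.1], [0.0, 0.1], [0.1, 0.0], [-0.2, 0.2], [0.1, -0.2]]
plate [ 0.5021  0.0443 -0.0093] [[-0.5, -0.5], [0.3, -0.1], [-0.0, 0.6], [0.2, 0.2]]
base [0.5017 0.045  0.0012] [[-1.4, -0.5], [1.6, -1.1], [1.1, 1.9], [-1.3, 1.1]]
post [[0.5014799  0.04533531 0.068     ]]
sheet edge [[0.53218928 0.01687162 0.2062591 ]
 [0.53238366 0.07189759 0.2062591 ]] [0.575372  0.0427913 0.2992591]
```

jog_arm([
  [0, 0, 0, -37, 1, -20, 50],
  [0, 0, 0, -36, 0, -20, 50],
  [0, 0, 0.003, 0, 0, -30, 50],
  [0, 0, 0, 0, 0, -20, 50],
  [0, 0, 0, 0, 0, 0, 50],
  [0, 0, 0, 0, 0, 0, 50],
])

```text
time: 7.88
tool_pos: [0.504, 0.0435, 0.209]
ee_rot: [3.139, -0.0, 1.569]
wrist_force: [0.3, 0.8, -0.2]
width: 0.0554
```

Run:
```python
from h import *
import pickle
o=get_obs();c=get_calibration('wrist');print(o['time'],o['tool_pos'],o['ee_rot'],o['width'])
im=save('wrist','w6.png',(220,100,420,300),3)
pickle.dump((o,c),open('w6.pkl','wb'))
```

```text
7.875 [0.50402098 0.04350673 0.20899786] [ 3.13938798e+00 -7.11393249e-05  1.56895642e+00] 0.055444634821917645
```

View pics/w6.png

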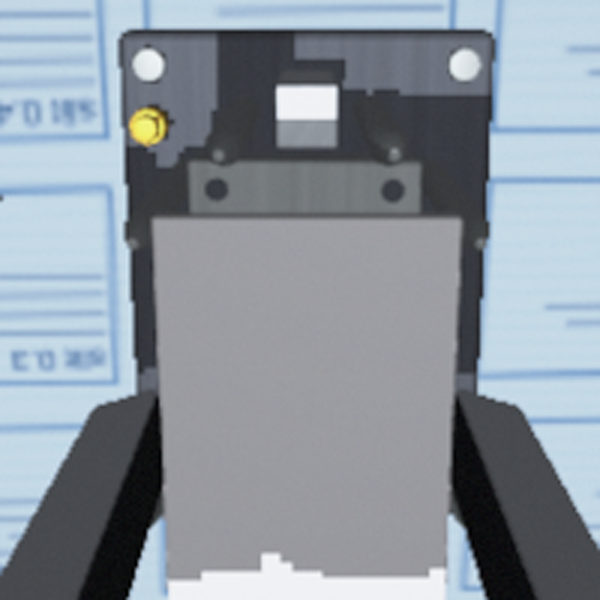

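Run:
```python
from fit import *
import pickle
o,c=pickle.load(open('w6.pkl','rb'))
a=.0995
px=np.array([(218,154),(394,153),(131,243),(480,243)])/3+[220,100]
pts=[(-.0485,-.017,a),(-.0485,.017,a),(-.031,-.0345,a),(-.031,.0345,a)]
x,res=fit(c,pts,px,[.49,.04,0]);print('pins',x.round(4),res.round(1).tolist())
P=ray(c,np.array([(153,218),(462,218)])/3+[220,100],o['tool_pos'][2]-.0976+.005);print(P.round(4),P.mean(0).round(4)+[.042,0,0], np.linalg.norm(P[1]-P[0]))
```

```text
pins [ 5.008e-01  4.460e-02 -5.000e-04] [[-0.1, 0.0], [-0.1, 0.4], [0.2, -0.2], [-0.0, -0.2]]
[[0.4614 0.0172 0.1164]
 [0.4614 0.0726 0.1164]] [0.5034 0.0449 0.1164] 0.05544350484693748
```

jog_arm([
  [0, 0, 0, -2.6, -0.3, 0, 50],
  [0, 0, 0, 0, 0, -15, 50],
  [0, 0, 0, 0, 0, -15, 50],
  [0, 0, 0, 0, 0, -12, 50],
  [0, 0, 0, 0, 0, -6, 50],
  [0, 0, 0, 0, 0, 0, 50],
  [0, 0, 0, 0, 0, 0, 50],
])

```text
time: 8.8
tool_pos: [0.5002, 0.0433, 0.16]
ee_rot: [3.141, -0.0, 1.569]
wrist_force: [-0.2, 0.4, -1.1]
width: 0.0552
```

jog_arm([
  [0, 0, 0, 0, 0, -2.5, 50],
  [0, 0, 0, 0, 0, -2, 50],
  [0, 0, 0, 0, 0, 0, 50],
  [0, 0, 0, 0, 0, 0, 50],
])

```text
time: 9.3
tool_pos: [0.5001, 0.0432, 0.1552]
ee_rot: [3.142, -0.0, 1.569]
wrist_force: [0.4, 0.0, -0.2]
width: 0.0556
```

Run:
```python
from h import *
o=get_obs();c=get_calibration('wrist');print(o['time'],o['tool_pos'],o['ee_rot'],o['width'],o['wrist_force'])
im=save('wrist','w7.png',(220,100,420,300),3)
```

```text
9.3 [0.50007571 0.04322935 0.15523143] [ 3.14153848e+00 -7.48241551e-05  1.56895347e+00] 0.05559843281842279 [ 0.40039763  0.0484321  -0.16775253]
```

View pics/w7.png

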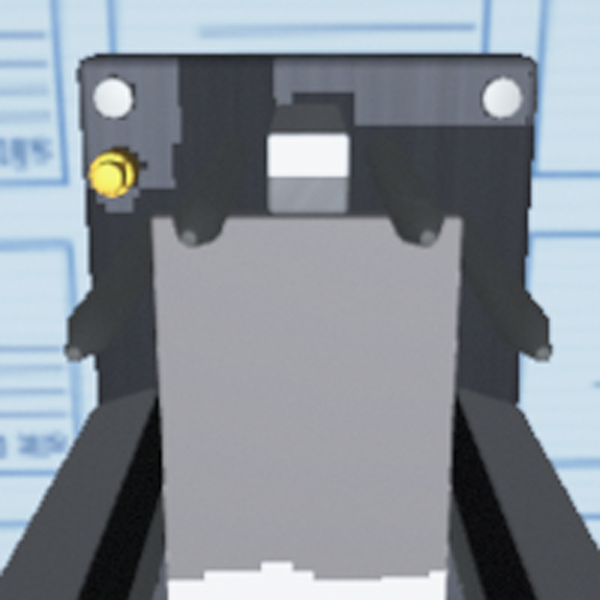

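The sheet edge, at row 217 from (153) to (462), sits between the pins. I release it and retract.

jog_arm([
  [0, 0, 0, 0, 0, -0.5, 60],
  [0, 0, 0, 0, 0, 0, 72],
  [0, 0, 0, 0, 0, 0, 72],
  [0, 0, 0, 0, 0, 0, 72],
  [0, 0, 0, 0, 0, 20, 72],
  [0, 0, 0, 0, 0, 50, 72],
  [0, 0, 0, 0, 0, 60, 90],
  [0, 0, 0, 0, 0, 0, 90],
  [0, 0, 0, 0, 0, 0, 90],
])

```text
time: 10.48
tool_pos: [0.4999, 0.0432, 0.2843]
ee_rot: [-3.141, -0.0, 1.569]
wrist_force: [-0.3, 0.0, -0.9]
width: 0.0898
```

Run:
```python
from h import *
import pickle
o=get_obs();c=get_calibration('wrist');print(o['time'],o['tool_pos'],o['ee_rot'],o['width'],o['wrist_force'])
im=save('wrist','w8.png',(220,80,420,280),3)
pickle.dump((o,c),open('w8.pkl','wb'))
```

```text
10.475 [0.499881   0.04324691 0.28432501] [-3.14131964e+00 -1.26488364e-04  1.56903068e+00] 0.08980842680101811 [-0.25277984  0.00843274 -0.85151906]
```

View pics/w8.png

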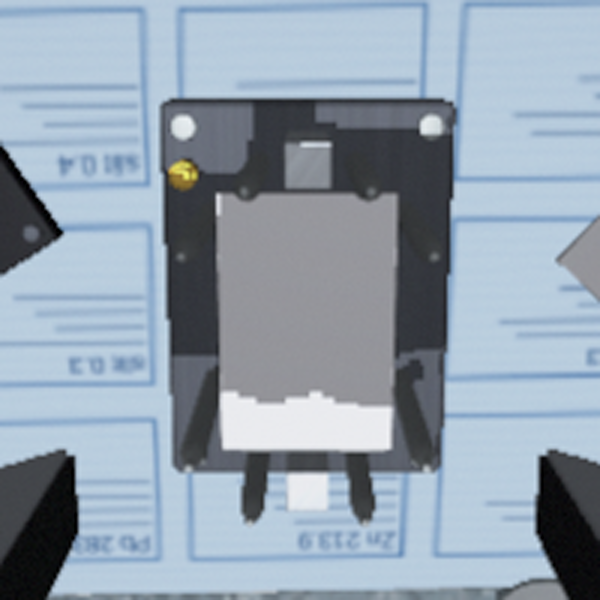

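Run:
```python
from fit import *
import pickle
o,c=pickle.load(open('w8.pkl','rb'))
a=.0995;s=lambda P:np.array(P)/3+[220,80]
px=s([(247,191),(371,190),(181,257),(434,257),(190,462),(427,463),(250,517),(364,517)])
pts=[(-.0485,-.017,a),(-.0485,.017,a),(-.031,-.0345,a),(-.031,.0345,a),(.031,-.0345,a),(.031,.0345,a),(.0485,-.017,a),(.0485,.017,a)]
x,res=fit(c,pts,px,[.49,.04,0]);print('pins',x.round(4),res.round(1).tolist())
x2,r2=fit(c,[(-.042,-.028,.062),(-.042,.028,.062),(.042,.028,.062),(.042,-.028,.062)],s([(216,193),(398,193),(392,450),(222,451)]),x);print('sheet',x2.round(4),r2.round(1).tolist())
c=get_calibration('scene')
```

```text
pins [ 0.5003  0.045  -0.0024] [[-0.7, -0.8], [0.3, -0.4], [0.2, -1.2], [0.3, -1.1], [-0.5, 1.1], [-0.0, 0.8], [-0.1, 1.2], [0.4, 1.2]]
sheet [4.995e-01 4.480e-02 2.000e-04] [[-0.3, 0.1], [0.2, 0.0], [0.1, 0.1], [-0.0, -0.2]]
```

Sheet and nest centres agree within 1 mm. Now the steel plate.

jog_arm([
  [0, 0, 0, -11, -53, 0, 90],
  [0, 0, 0, -11, -53, 0, 90],
  [0, 0, 0, -11, -53, 0, 90],
  [0, 0, 0, -11, -53, 0, 90],
  [0, 0, 0, -11, -53, -30, 90],
  [0, 0, 0, 0, 0, -50, 90],
  [0, 0, 0, 0, 0, 0, 90],
  [0, 0, 0, 0, 0, 0, 90],
])

```text
time: 11.52
tool_pos: [0.4453, -0.2214, 0.2051]
ee_rot: [-3.141, -0.0, 1.57]
wrist_force: [0.8, 0.2, 0.5]
width: 0.0899
```

Run:
```python
from h import *
import pickle
o=get_obs();c=get_calibration('wrist');print(o['time'],o['tool_pos'],o['ee_rot'],o['width'],o['wrist_force'])
im=save('wrist','w9.png')
pickle.dump((o,c),open('w9.pkl','wb'))
```

```text
11.525 [ 0.44532256 -0.22141912  0.20508487] [-3.14139387e+00 -3.21267134e-04  1.56975675e+00] 0.08986322395102124 [0.79650933 0.19156687 0.54409952]
```

View pics/w9.png

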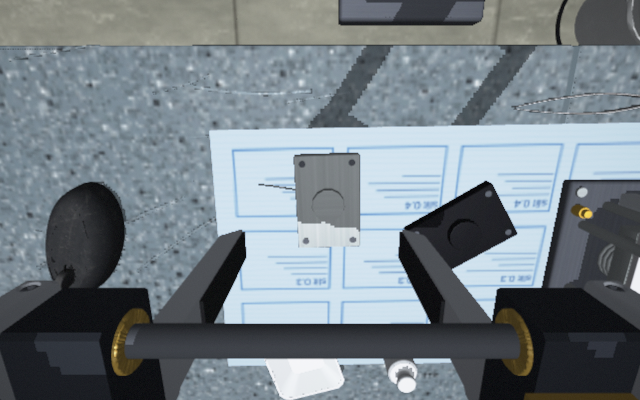

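Run:
```python
from fit import *
import pickle
o,c=pickle.load(open('w9.pkl','rb'))
im=cv2.imread('pics/raw_w9.png');cv2.imwrite('pics/w9c.png',cv2.resize(im[135:285,270:420],None,fx=4,fy=4,interpolation=cv2.INTER_CUBIC))
print('black',ray(c,[(404,232),(404,238)],.006))
```

```text
black [[ 0.47959221 -0.14535921  0.006     ]
 [ 0.48549126 -0.14495828  0.006     ]]
```

View pics/w9c.png

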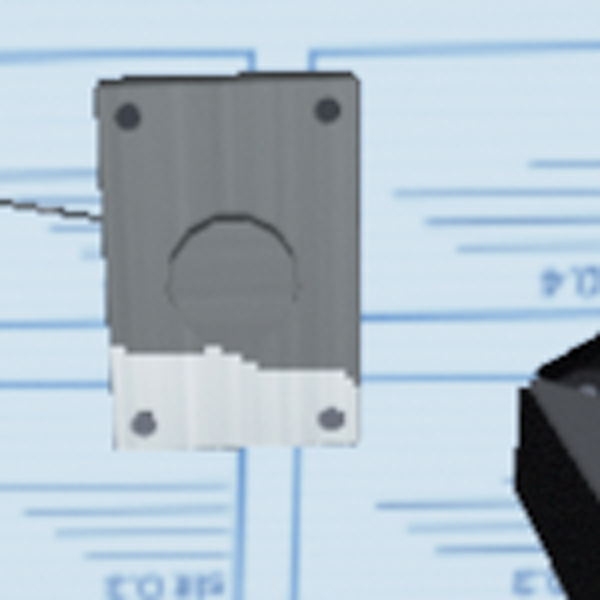

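Run:
```python
from fit import *
import pickle
o,c=pickle.load(open('w9.pkl','rb'))
s=lambda P:np.array(P)/4+[270,135]
pts=[(-.042,-.028,.012),(-.042,.028,.012),(.042,.028,.012),(.042,-.028,.012)]
x,r=fit(c,pts,s([(99,85),(357,79),(357,444),(115,448)]),[.44,-.22,0]);print('top',x.round(4),r.round(2).tolist())
sc=get_calibration('scene');f=lambda P:np.array(P)/3.3+[190,140]
print('black',ray(sc,f([(437,328),(557,345),(545,390),(415,372)]),.012).round(3))
```

```text
top [ 0.4501 -0.2149  0.0246] [[-1.18, -0.53], [1.33, -0.68], [0.64, 0.67], [-0.72, 1.08]]
black [[ 0.477 -0.054  0.012]
 [ 0.516 -0.121  0.012]
 [ 0.475 -0.148  0.012]
 [ 0.433 -0.079  0.012]]
```

jog_arm([
  [0, 0, 0.025, 5, 5, -30, 78],
  [0, 0, 0, 0, 0, -40, 78],
  [0, 0, 0, 0, 0, -20, 78],
  [0, 0, 0, 0, 0, -8, 78],
  [0, 0, 0, 0, 0, 0, 78],
  [0, 0, 0, 0, 0, 0, 78],
])

```text
time: 12.32
tool_pos: [0.4511, -0.2172, 0.1086]
ee_rot: [3.139, 0.002, 1.594]
wrist_force: [-0.3, 0.7, -0.6]
width: 0.0781
```

Run:
```python
from h import *
o=get_obs();print(o['time'],o['tool_pos'],o['ee_rot'],o['width'],o['wrist_force'])
im=save('wrist','w10.png')
```

```text
12.325 [ 0.45112265 -0.21720867  0.10856998] [3.13868039e+00 1.87031722e-03 1.59437823e+00] 0.07809540796017422 [-0.34821374  0.65204128 -0.57442773]
```

View pics/w10.png

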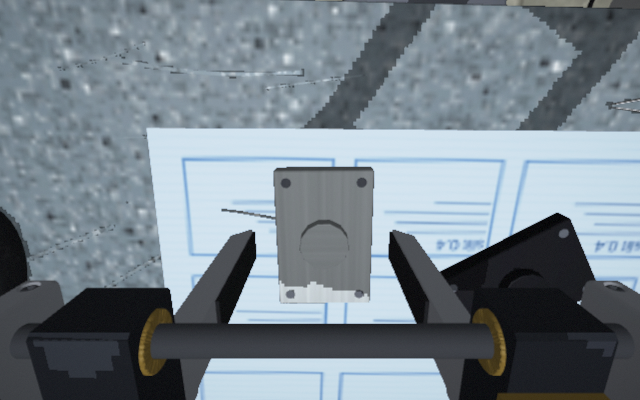

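The plate is centred between the jaws at (323,235), and the black one stays clear to the right. I descend and grip.

jog_arm([
  [0, 0, 0, 0, 0, -6, 78],
  [0, 0, 0, 0, 0, -3, 78],
  [0, 0, 0, 0, 0, 0, 60],
  [0, 0, 0, 0, 0, 0, 50],
  [0, 0, 0, 0, 0, 0, 50],
  [0, 0, 0, 0, 0, 0, 50],
  [0, 0, 0, 0, 0, 0, 50],
])

```text
time: 13.25
tool_pos: [0.45, -0.2167, 0.0976]
ee_rot: [-3.141, -0.0, 1.594]
wrist_force: [0.3, 0.2, -1.0]
width: 0.0556
```

jog_arm([
  [0, 0, 0, 0, 0, 10, 50],
  [0, 0, 0, 0, 0, 50, 50],
  [0, 0, 0, 0, 0, 60, 50],
  [0, 0, 0, 0, 0, 15, 50],
  [0, 0, -0.024, 10, 52, 0, 50],
  [0, 0, 0, 10, 52, 0, 50],
  [0, 0, 0, 10, 52, 0, 50],
  [0, 0, 0, 10, 52, 0, 50],
  [0, 0, 0, 10, 52, 0, 50],
  [0, 0, 0, 0, 0, -24, 50],
  [0, 0, 0, 0, 0, 0, 50],
  [0, 0, 0, 0, 0, 0, 50],
])

```text
time: 14.75
tool_pos: [0.4999, 0.0428, 0.2085]
ee_rot: [-3.141, 0.0, 1.569]
wrist_force: [0.2, -0.9, -0.8]
width: 0.0556
```

Run:
```python
from h import *
import pickle
o=get_obs();c=get_calibration('wrist');print(o['time'],o['tool_pos'],o['ee_rot'],o['width'])
im=save('wrist','w11.png',(220,100,420,300),3)
pickle.dump((o,c),open('w11.pkl','wb'))
```

```text
14.75 [0.49986045 0.04279752 0.20847868] [-3.14058871e+00  1.90321704e-05  1.56922205e+00] 0.05558509342292864
```

View pics/w11.png

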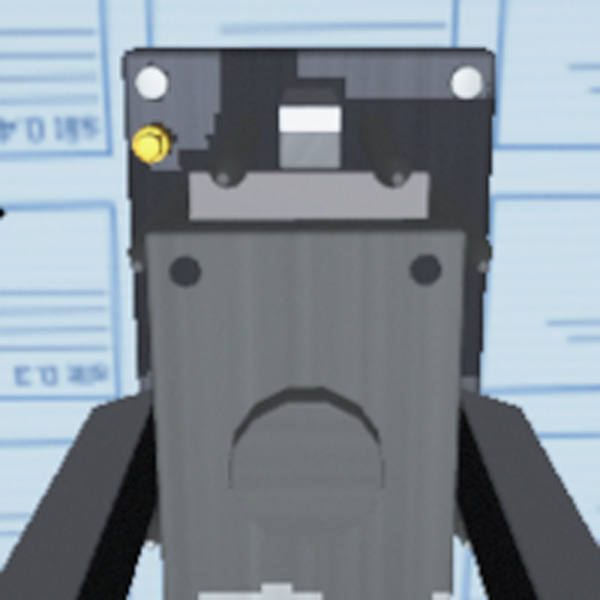

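Run:
```python
from fit import *
import pickle
o,c=pickle.load(open('w11.pkl','rb'))
a=.0995
px=np.array([(222,179),(398,178),(137,267),(484,267)])/3+[220,100]
pts=[(-.0485,-.017,a),(-.0485,.017,a),(-.031,-.0345,a),(-.031,.0345,a)]
x,res=fit(c,pts,px,[.49,.04,0]);print('pins',x.round(4),res.round(1).tolist())
z0=o['tool_pos'][2]-.0976
for row,z in((234,z0+.012),(221,z0)):
  P=ray(c,np.array([(147,row),(466,row)])/3+[220,100],z);print(P.round(4),P.mean(0).round(4)+[.042,0,0], np.linalg.norm(P[1]-P[0]))
```

```text
pins [0.5011 0.0448 0.0012] [[0.2, 0.1], [-0.1, 0.3], [-0.0, -0.1], [-0.1, -0.3]]
[[0.4583 0.0164 0.1229]
 [0.4583 0.0717 0.1229]] [0.5003 0.044  0.1229] 0.05523841055514085
[[0.4585 0.0146 0.1109]
 [0.4586 0.0735 0.1109]] [0.5005 0.0441 0.1109] 0.05896893991159128
```

jog_arm([
  [0, 0, 0, 0.6, 0.6, 0, 50],
  [0, 0, 0, 0, 0, -15, 50],
  [0, 0, 0, 0, 0, -15, 50],
  [0, 0, 0, 0, 0, -10, 50],
  [0, 0, 0, 0, 0, -4, 50],
  [0, 0, 0, 0, 0, 0, 50],
  [0, 0, 0, 0, 0, 0, 50],
])

```text
time: 15.68
tool_pos: [0.501, 0.0439, 0.1652]
ee_rot: [3.141, -0.0, 1.57]
wrist_force: [0.5, 0.6, -1.8]
width: 0.056
```

jog_arm([
  [0, 0, 0, 0, 0, -2.5, 50],
  [0, 0, 0, 0, 0, -2.5, 50],
  [0, 0, 0, 0, 0, 0, 50],
  [0, 0, 0, 0, 0, 0, 50],
])

```text
time: 16.18
tool_pos: [0.5006, 0.0438, 0.1597]
ee_rot: [-3.141, -0.0, 1.57]
wrist_force: [-0.9, 0.2, -1.9]
width: 0.0558
```

Run:
```python
from h import *
o=get_obs();c=get_calibration('wrist');print(o['time'],o['tool_pos'],o['ee_rot'],o['width'],o['wrist_force'])
im=save('wrist','w12.png',(220,100,420,300),3)
```

```text
16.175 [0.50060284 0.04384436 0.15966113] [-3.14144250e+00 -8.71416554e-05  1.57001292e+00] 0.055758081782984616 [-0.93655253  0.17015885 -1.93195029]
```

View pics/w12.png

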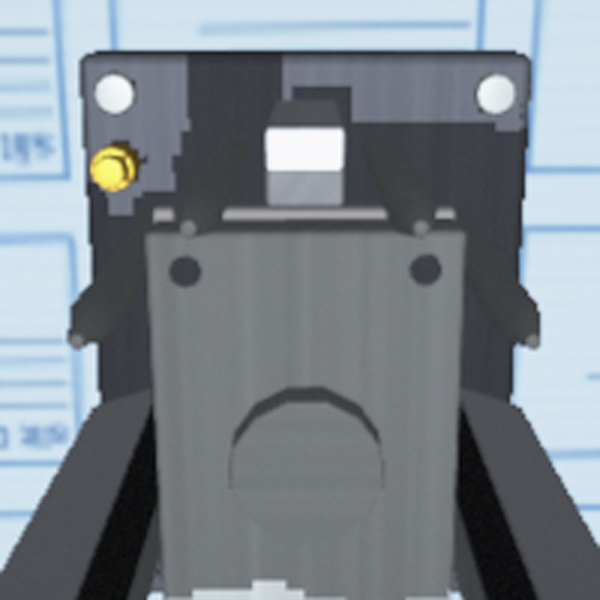

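The plate is between the pins and its weight is still on the arm (about −1.9 N). I lower it a touch, then release.

jog_arm([
  [0, 0, 0, 0, 0, -0.7, 50],
  [0, 0, 0, 0, 0, 0, 60],
  [0, 0, 0, 0, 0, 0, 72],
  [0, 0, 0, 0, 0, 0, 72],
  [0, 0, 0, 0, 0, 0, 72],
  [0, 0, 0, 0, 0, 20, 72],
  [0, 0, 0, 0, 0, 50, 72],
  [0, 0, 0, 0, 0, 50, 80],
  [0, 0, 0, 0, 0, 0, 80],
  [0, 0, 0, 0, 0, 0, 80],
])

```text
time: 17.48
tool_pos: [0.5004, 0.0439, 0.2784]
ee_rot: [-3.141, -0.0, 1.57]
wrist_force: [-0.7, 0.1, -0.0]
width: 0.0803
```

Run:
```python
from h import *
import pickle
o=get_obs();c=get_calibration('wrist');print(o['time'],o['tool_pos'],o['ee_rot'],o['width'],o['wrist_force'])
im=save('wrist','w13.png',(220,80,420,280),3)
pickle.dump((o,c),open('w13.pkl','wb'))
save('side','d13.png',(255,150,345,230),7)
```

```text
17.475 [0.50042138 0.04386503 0.27840207] [-3.14090108e+00 -1.40837755e-04  1.57004953e+00] 0.08028523587329302 [-0.74727629  0.10351358 -0.00150754]
```

View pics/w13.png

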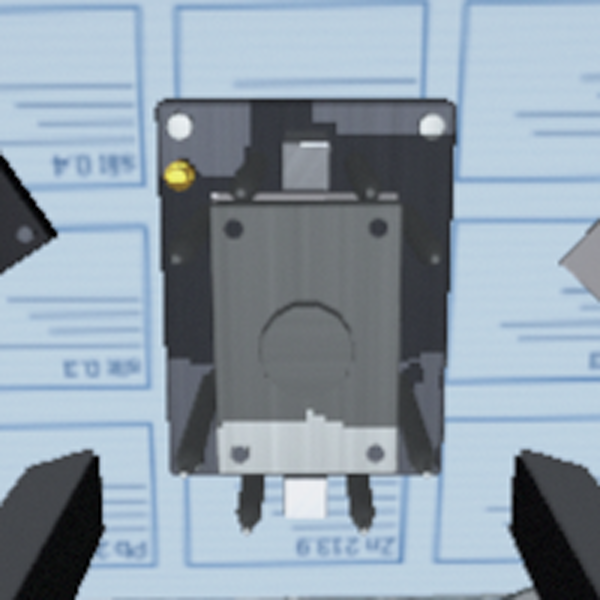

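View pics/d13.png

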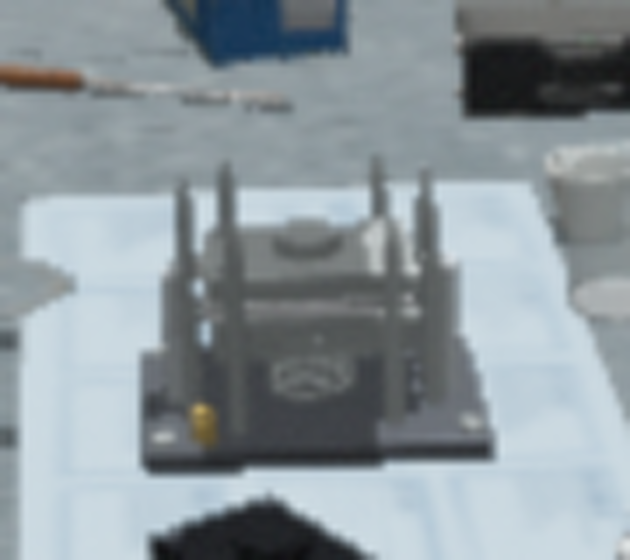

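The stack lies flat: plate at (308,335) between the pins, boss up, with the white sheet edge below it. I close the fingers and approach the boss.

jog_arm([
  [0, 0, 0, 0, -0.5, -30, 30],
  [0, 0, 0, 0, 0, -30, 0],
  [0, 0, 0, 0, 0, 0, 0],
  [0, 0, 0, 0, 0, 0, 0],
  [0, 0, 0, 0, 0, 0, 0],
  [0, 0, 0, 0, 0, 0, 0],
  [0, 0, 0, 0, 0, -24, 0],
  [0, 0, 0, 0, 0, -8, 0],
  [0, 0, 0, 0, 0, 0, 0],
  [0, 0, 0, 0, 0, 0, 0],
  [0, 0, 0, 0, 0, 0, 0],
])

```text
time: 18.95
tool_pos: [0.5011, 0.0434, 0.1879]
ee_rot: [3.14, -0.0, 1.57]
wrist_force: [0.7, -1.0, -0.4]
width: 0.0002
```

Run:
```python
from h import *
for i in range(3):
    o=get_obs();print(o['time'],o['tool_pos'],o['width'],o['wrist_force']); 
    snapshot('side')
im=save('wrist','w14.png',(220,80,420,280),3)
```

```text
18.95 [0.50109849 0.04336606 0.18791911] 0.00021393813289713253 [ 0.66200306 -1.0072154  -0.36675275]
19.0 [0.50100619 0.04333775 0.18775887] 0.0005868648572286521 [ 0.47904052 -0.20893677 -0.08571346]
19.05 [0.50091646 0.04333558 0.18761154] 0.0004863962872918914 [ 0.81733383  0.02716172 -0.6111668 ]
```

View pics/w14.png

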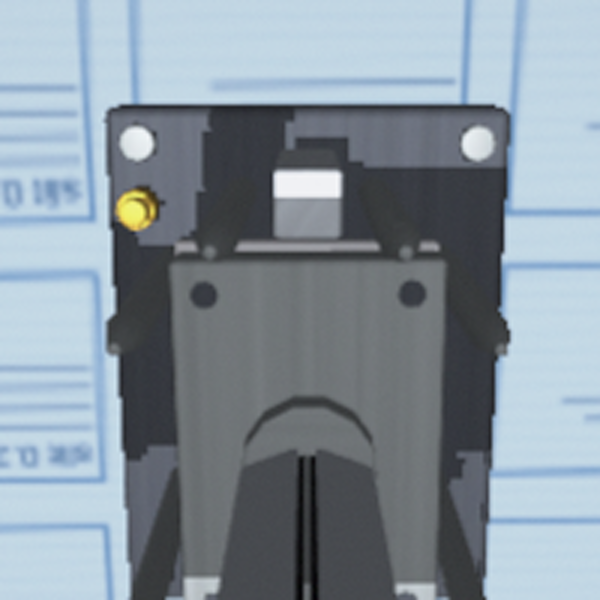

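jog_arm([
  [0, 0, 0, 0, 0, -3, 0],
  [0, 0, 0, 0, 0, -2, 0],
  [0, 0, 0, 0, 0, -1, 0],
  [0, 0, 0, 0, 0, 0, 0],
  [0, 0, 0, 0, 0, 0, 0],
  [0, 0, 0, 0, 0, 0, 0],
  [0, 0, 0, 0, 0, 0, 0],
  [0, 0, 0, 0, 0, 0, 0],
])

```text
time: 20.15
tool_pos: [0.5007, 0.0433, 0.1811]
ee_rot: [3.142, -0.0, 1.57]
wrist_force: [0.4, -0.3, -0.8]
width: 0.0006
```

jog_arm([
  [0, 0, 0, 0, 0, -1.5, 0],
  [0, 0, 0, 0, 0, -1.5, 0],
  [0, 0, 0, 0, 0, 0, 0],
  [0, 0, 0, 0, 0, 0, 0],
  [0, 0, 0, 0, 0, 0, 0],
  [0, 0, 0, 0, 0, 0, 0],
  [0, 0, 0, 0, 0, 0, 0],
  [0, 0, 0, 0, 0, 0, 0],
])

```text
time: 21.15
tool_pos: [0.5008, 0.0434, 0.1781]
ee_rot: [3.141, -0.0, 1.57]
wrist_force: [-0.2, -0.3, 4.1]
width: 0.0005
```

jog_arm([
  [0, 0, 0, 0, 0, -1, 0],
  [0, 0, 0, 0, 0, -1, 0],
  [0, 0, 0, 0, 0, -1, 0],
  [0, 0, 0, 0, 0, 0, 0],
  [0, 0, 0, 0, 0, 0, 0],
  [0, 0, 0, 0, 0, 0, 0],
  [0, 0, 0, 0, 0, 0, 0],
  [0, 0, 0, 0, 0, 0, 0],
])

```text
time: 22.15
tool_pos: [0.5008, 0.0433, 0.1755]
ee_rot: [3.141, -0.0, 1.57]
wrist_force: [-1.2, 0.4, 6.0]
width: 0.0005
```

Run:
```python
from h import *
for i in range(6):
    o=get_obs();print(o['time'],o['tool_pos'],o['wrist_force']); 
    if i<5: snapshot('side')
im=save('side','d15.png',(255,150,345,230),7)
```

```text
22.15 [0.50077593 0.04333411 0.17549232] [-1.1932248   0.3849194   5.95976358]
22.2 [0.50077654 0.043357   0.17547081] [-1.07886318 -0.64305468  6.5484521 ]
22.25 [0.50078034 0.04333861 0.17551046] [-0.61042918  0.62872428  6.11037055]
22.3 [0.50077069 0.04333722 0.17550972] [-1.43420477 -0.17752503  6.14347533]
22.35 [0.50077588 0.04335928 0.1754966 ] [-0.70333806  0.10189261  6.37430573]
22.4 [0.50076136 0.04332707 0.1754704 ] [-2.15777595 -0.03550362  6.26456061]
```

jog_arm([
  [0, 0, 0, 0, 0, -1, 0],
  [0, 0, 0, 0, 0, -1.3, 0],
  [0, 0, 0, 0, 0, 0, 0],
  [0, 0, 0, 0, 0, 0, 0],
  [0, 0, 0, 0, 0, 0, 0],
  [0, 0, 0, 0, 0, 0, 0],
  [0, 0, 0, 0, 0, 0, 0],
  [0, 0, 0, 0, 0, 0, 0],
])

```text
time: 23.45
tool_pos: [0.5008, 0.0434, 0.1736]
ee_rot: [3.141, -0.0, 1.57]
wrist_force: [-1.8, 0.1, 7.9]
width: 0.0007
```

Run:
```python
from h import *
import pickle
F=[]
for i in range(6):
    o=get_obs();F.append([*o['tool_pos'],*o['wrist_force']]) 
    if i<5: snapshot('side')
print(np.round(F,4)[[0,-1]],np.mean(F,0))
pickle.dump((o,get_calibration('wrist')),open('w16.pkl','wb'))
im=save('wrist','w16.png',(220,80,420,280),3)
im=save('side','d16.png',(255,150,345,230),7)
```

```text
[[ 0.5008  0.0434  0.1736 -1.806   0.0613  7.9424]
 [ 0.5008  0.0434  0.1736 -2.4653  0.2999  8.007 ]] [ 0.50078521  0.04334545  0.17362412 -2.38618126  0.15550332  7.98772375]
```

View pics/w16.png

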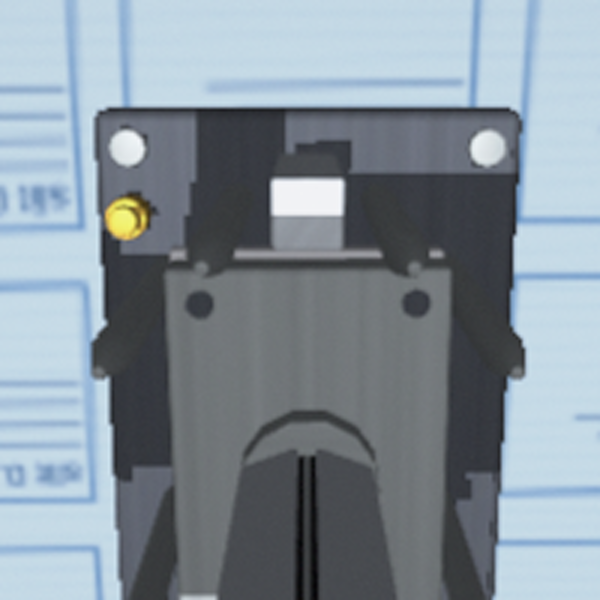

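View pics/d16.png

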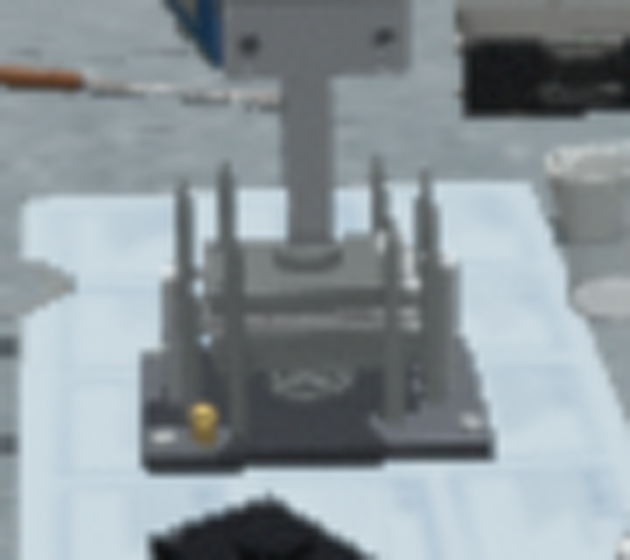

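Run:
```python
from h import *
o=get_obs();print(o['time'],o['tool_pos'],o['wrist_force'],abs(o['qvel']).max())
print(close_job())
```

```text
23.8 [0.5007934  0.04333865 0.17362722] [-2.28742364 -0.05586054  8.28677501] 0.001298934766215042
the job is handed in; nothing more can be done
None
```

The stack is assembled and I handed the job in at 23.8 s, still pressing on it. The hand-in gave no verdict.

**What I did:**
- I placed the larger white sheet between the pins and let go of it.
- I laid the grey steel plate on top, boss up.
- I pressed on the boss with closed fingers in small steps.

**Last checks:**
- **Sheet and plate:** The sheet was within about 1 mm of the nest centre. The top plate was within about 1 mm just before it went down, and it looked flat between the pins in the last pictures.
- **Press:** The arm was still, pushing with about 8 N. By force that is about 6 mm of travel; by tool height it is about 5.4 mm. The two differ slightly, but both are well inside the 3.5 to 8.5 mm band.
- **Sideways force:** There was a small force of about −2.3 N along x while pressing, which I left as it was.
- **Bystanders:** The fingers went nowhere near the beaker, crucible or weight, but I did not measure their positions again at the end.

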